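Open the clamped sample chamber

ROBOT

A 6-joint arm with a two-finger parallel gripper is mounted at the origin on a cart in front of the work surface, level with it; the furniture and walls round the work are solid. World frame = base frame: x ahead of the robot, y to its left, z up, the work surface at z = 0. Lengths are in m, angles in rad, forces in N, time in s.
With the tool pointing down it reaches from about 0.4 to 0.925 m from the base axis. Payload 3.4 kg.
Tool frame: the origin (TCP) lies at the very end of the fingers, on their centre line; the grasp point (between the pads) lies 19 mm behind it; z points along the fingers, y is the direction in which the jaws open and shut (so a half turn about z gives the same grasp; the last joint's range is limited). The gripper opens to 85 mm and grips with 20 to 120 N. Pads are 22 mm wide; open, the fingers measure 114 mm over their backs; the gripper's body (76 mm by 85 mm) begins 54 mm behind the grasp point. The pads swing forward as they close: fully open they stand 13 mm farther back than shut.
Start: joints at [1.075, 0.307, 1.506, -0, 1.328, -0.073], TCP at [0.236, 0.524, 0.205] pointing down, gripper open.
Joint ranges: [-3.12, 3.12], [-1.05, 2.28], [0.14, 2.33], [-1.42, 4.57], [0.1, 2.73], [-2.68, 2.68]. Speed limits (rad/s): [2.57, 2.57, 3.14, 3.14, 3.14, 3.14].

INTERFACE

Orientations are given as a unit quaternion [w, x, y, z].
In Python, from rig import * gives the robot as it stands.
- The arm moves only by the shell command python3 -m creep 'ROWS' [FORCE]. ROWS is JSON, a list of rows, each an object with "hand": the finger opening in m, from 0 to 0.0854; "dp": the shift along the world's x, y, z in m, a list of three; "turn": the turn about the world's z in degrees. A call has 1 to 20 rows; each row is the pose to reach, as a shift and turn from the pose measured when the call began; what a row does not reach only later rows make up. A row lasts 1/8 s, in which the tool goes at most 62.5 mm and 10.7 degrees, less where a joint would pass 70% of its speed; a pose out of reach is approached as far as the arm can. A call with a gripper value outside its range is refused whole. The fingers move at their own pace and stop on an object; FORCE is the grip in N (left out, the last holds). Time passes only in rows, so rows that repeat a pose let the fingers close. It gives the time, the measured TCP pose, the force and the opening at its end, in the units of the state.
- sense(): the state, without advancing time (a new reading comes with each control period).
- camera(name): name is "side" or "top"; returns a dict with "pixels" (400x640x3 uint8, red, green, blue), "range_z" (400x640 float32, m along the optical axis (not along the pixel's ray), 0 where there is no reading), "intrinsics" (3x3 intrinsics, pixels), "k1" (the pictures are not rectified: a ray, as slopes to the right and down, at radius r is drawn at 1 + k1 r^2 times it, then the intrinsics apply), "world_to_cam" (4x4, takes a point from world to camera coordinates). Camera axes: x right, y up, looking along -z (the intrinsics and any distortion apply to the point x, -y, -z); pixel columns grow to the right and rows downward; lengths in m; the calibration is good to about 2 mm. A picture is of the moment at which its call begins.
- close_job(): hands the job in, once; it reports no verdict.
Trained networks look in a picture, given as the dict that the camera call returned (one of the last four; its "shot" number tells which), for a name from the list of things; names that differ only in an ending like _2 or _b are one class to them, and where a whole thing is asked for, a point or a joint stands for the part that bears it (a point fixed in the world has none). Each returns a list of dicts, best first, with "confidence" (0 to 1); they miss things now and then, are a little off and sometimes report something else, mostly with a low value. They report only what shows in the picture. A call takes as long as a camera call.
- spot_in(picture, label): "at" ([x, y, z] in m, in world coordinates, good to about 4 mm: the middle of the surface that is visible of it).
- outline_of(picture, label): "pixels" (400x640 bool, what is visible of it).
- tip_of(picture, label): "at" ([x, y, z] in m, in world coordinates, good to about 4 mm: a listed point, or the origin of a listed thing).
The state is a dict: "time": time; "joint_pos": joint angles; "joint_velocities": joint speeds; "joint_torque": joint torques, N m; "ee_pos": TCP position; "eef_rot": TCP orientation; "contact_force": force on the tool from outside, world axes, zero at the start; "torque": the same for the moment, N m; "opening": finger opening in m.
Only numpy, scipy, OpenCV 4.12 (cv2) and the standard library are available. Lean on these libraries where they do the work, as an engineer would, in place of code of your own. Each camera call takes 0.05 s, during which the arm holds its last target.

TASK

Open the tilted sample chamber: unscrew the brass wing nut until its washer stands clear of the raised lips of the cover's slotted lug, then swing the eyebolt out of the slot and all the way down to its stop. Then lift the cover off by its black handle and set it down, without dropping it, flat and handle up on the middle of the blue pad. Leave the joystick, the mouse, and the screw-lid case and amber bottle beside the chamber where they stand.

Things in the scene. Friction and masses are not known exactly. Their poses are not given: they have to be found in the camera images.
- chamber: fixed grey open box 120 x 110 x 45 mm (walls 8 mm) on a dark stand, its open top sloping 30 degrees towards the robot side. Origin: desk level under the centre of the rim; its z is up, its x level and pointing uphill (away from the eyebolt), y along the pin of the eyebolt. Rim centre is at (0, 0, 130) mm; slope directions in this frame: uphill (0.866, 0, 0.5), outward normal (-0.5, 0, 0.866). Cover plate lies on the rim, its top 8 mm above the rim
- bolt_pin (a point): pin about which the eyebolt swings, at (-51.5, 0, 63.3) mm in the chamber's frame, level along the chamber's y; orientation as the chamber. The bolt (shank 8 mm thick) stands along the outward normal when clamped, leaning 30 degrees from vertical; the lug's top is 40 mm from the pin along the bolt
- swing_bolt (a joint): angle of the eyebolt, rad: 0 clamped (along the slope's outward normal, in the slot), grows as it swings outward and down away from the cover; stop at 1.25, where it points about level away from the chamber. Light friction (0.09 Nm) holds it where it is left
- nut_grip (a point): centre of the upright blade of the brass wing nut, on the bolt's axis: z along the bolt outward, y along the blade (60 mm span), x across it (9 mm thick). The blade reaches from 12 mm below to 12 mm above this point (in the outer parts; 2 mm above in the middle notch). Below the blade a round hub 20 mm across and 12 mm long, then a 24 mm washer 3 mm thick. With the nut screwed tight this point is 67 mm from the pin
- wing_nut (a joint): rotation of the wing nut, rad: 0 tight (blade along the chamber's y), grows counter-clockwise seen from its top as it loosens; it rises 1.91 mm per rad (12 mm a turn) and stops at 4.4. The start varies from 0 to 0.9. The lug's lips are 3 mm high and about 3.2 rad clears them well. Friction 0.06 Nm keeps it where it is left
- cover: loose aluminium cover, 0.25 to 0.5 kg: plate 124 x 114 x 8 mm with a black plug 100 x 90 x 10 mm below it that sits in the chamber (opening 104 x 94 mm), a lug that reaches 32 mm beyond the plate at the -x edge, with an open slot 14 mm wide and 3 mm lips at its outer end. Origin: the centre of the plug's underside; z through the plate towards the handle (plate top at 18 mm), x uphill while on the chamber, away from the lug
- handle (a point): centre of the grip bar of the cover's black handle, 45 mm above the plug's underside (27 mm above the plate's top) and 1 mm from its centre line towards the lug; axes as the cover. Bar 12 mm thick along x, 72 mm long along y, 14 mm high, on two posts at its ends with a gap 20 mm high below it
- pad: fixed blue pad 160 x 160 x 6 mm on the desk, to the left or to the right of the chamber; origin at desk level in its centre (its top is 6 mm higher)
- joystick: bystander: off-white joystick box 128 x 138 x 90 mm, loose, on the side of the chamber opposite the pad; origin at its underside's centre
- case: bystander: white jar-like case with black screw lid, 45 mm across, 66 mm tall, loose, close beside the chamber; origin at its underside's centre
- amber_bottle: bystander: small amber bottle with white cap, 27 mm across, 62 mm tall, loose, close beside the chamber; origin at its underside's centre
- mouse: bystander: black computer mouse 112 x 62 x 40 mm, loose, behind and to the left of the chamber; origin at its underside's centre

How it is judged:
On the way, in this order (a step that is already met when the one before it is completed fails the run):
1. the wing nut is loosened (by more than 2.3 rad from tight) with the bolt still in the slot (value of joint wing_nut above 2.3 rad and value of joint swing_bolt below 0.3 rad), for 0.1 s.
2. the eyebolt is swung down, cover still in place (value of joint swing_bolt above 1 rad and distance between cover and chamber below 0.14 m), for 0.2 s.
3. the cover is lifted off the chamber (distance between cover and chamber above 0.17 m), for 0.1 s.
At the end, for the whole second after the job is handed in: the eyebolt is swung down (more than 1.0 rad of its 1.25), and the cover lies at rest, flat (within 0.08 rad), handle up, with its plug on the blue pad, its centre within 25 mm of the pad's (value of joint swing_bolt above 1 rad and horizontal distance between cover and pad below 0.025 m and angle between cover's own z axis and vertical below 0.08 rad and z of cover in the frame of pad between 0.002 and 0.01 m and linear speed of cover below 0.02 m/s); the robot touches nothing.
It fails at once if the cover is dropped or thrown (faster than 0.5 m/s with no finger touching it) (contact force between the fingers and cover below 0.01 N and linear speed of cover above 0.5 m/s).
It fails at once if the joystick is moved by more than 30 mm or tipped (distance of joystick from where it was at the start of the episode above 0.03 m or angle between joystick's own z axis and vertical above 0.4 rad).
It fails at once if the case is moved by more than 30 mm or tipped (distance of case from where it was at the start of the episode above 0.03 m or angle between case's own z axis and vertical above 0.4 rad).
It fails at once if the amber bottle is moved by more than 30 mm or tipped (distance of amber_bottle from where it was at the start of the episode above 0.03 m or angle between amber_bottle's own z axis and vertical above 0.4 rad).
It fails at once if the mouse is moved by more than 30 mm or tipped (distance of mouse from where it was at the start of the episode above 0.03 m or angle between mouse's own z axis and vertical above 0.4 rad).
It also fails if it takes over 72 s, if anything falls off the work surface, if the arm or the gripper's body presses on something with over 40 N, if the wrist force passes 120 N, or if a joint passes its speed limit or range.

## Working session

There is one attempt and no reset: what is moved stays moved. The work goes in short steps, Python scripts to look and compute and a shell command to move; the robot and the scene stay as the last step left them, time stands still between calls to the robot, and variables do not carry over. Pictures are saved under pics/ and viewed, and the job is handed in when it is done.

```bash
ls; mkdir -p pics; cat > h.py <<'E'
from rig import *
import numpy as np, cv2
def save(c,n,crop=None,s=1):
    p=c["pixels"][:,:,::-1]
    if crop: p=p[crop[1]:crop[3],crop[0]:crop[2]]
    p=cv2.resize(p,None,fx=s,fy=s,interpolation=cv2.INTER_CUBIC) if s!=1 else p
    cv2.imwrite("pics/"+n+".png",p)
def cloud(c):
    K=np.array(c["intrinsics"]);k1=c["k1"];Z=c["range_z"]
    v,u=np.mgrid[0:400,0:640]
    D=np.array([k1,0,0,0,0],float)
    pts=cv2.undistortPoints(np.stack([u,v],-1).reshape(-1,1,2).astype(float),K,D).reshape(400,640,2)
    P=np.stack([pts[...,0]*Z,-pts[...,1]*Z,-Z,np.ones_like(Z)],-1)
    return (P@np.linalg.inv(np.array(c["world_to_cam"])).T)[...,:3]
def proj(c,p):
    q=np.array(c["world_to_cam"])@np.append(p,1); x,y=q[0]/-q[2],-q[1]/-q[2]
    f=1+c["k1"]*(x*x+y*y);K=np.array(c["intrinsics"])
    return K[0,0]*x*f+K[0,2],K[1,1]*y*f+K[1,2]
E
python3 - <<'E'
from h import *
s=sense();print(s)
for n in("side","top"):
    c=camera(n);save(c,n+"0");print(n,c["k1"],np.array(c["world_to_cam"]).round(3).tolist())
    for l in["chamber","bolt_pin","nut_grip","handle","cover","pad","joystick","case","amber_bottle","mouse"]:
        print(l,[(np.round(d["at"],4).tolist(),round(d["confidence"],2)) for d in tip_of(c,l)[:2]])
E
```

```text
pics
{'time': 0.0, 'joint_pos': array([ 1.07449539e+00,  3.07534222e-01,  1.50769129e+00, -2.26411575e-05,
        1.32843271e+00, -7.34809695e-02]), 'joint_velocities': array([-5.05022534e-04, -7.04829159e-04, -2.44240972e-04, -5.81776408e-04,
       -5.13174308e-05,  1.76640594e-03]), 'joint_torque': array([-5.96859936e-04, -4.57551420e+01, -2.51915985e+01, -2.02102160e-04,
        1.32844897e-02, -5.61882231e-06]), 'ee_pos': array([0.2355914 , 0.52366885, 0.20429658]), 'eef_rot': array([-2.79722996e-04,  2.09835921e-01,  9.77736068e-01, -9.94243468e-04]), 'contact_force': array([-0.08720241, -0.50146646,  0.65139572]), 'torque': array([ 0.03849432,  0.02746093, -0.01532118]), 'opening': 0.0856570541414009}
side 0.00027177828645500146 [[0.933, -0.361, -0.013, -0.534], [0.173, 0.416, 0.893, -0.165], [-0.317, -0.835, 0.451, -0.862], [0.0, 0.0, 0.0, 1.0]]
chamber [([0.5633, -0.1167, -0.002], 0.96)]
bolt_pin [([0.5114, -0.1255, 0.0653], 0.75)]
nut_grip [([0.4515, 0.1614, 0.0035], 0.67), ([0.4792, -0.1298, 0.1253], 0.54)]
handle [([0.5407, -0.1185, 0.1554], 0.85), ([0.4524, 0.1629, 0.00
[... 181 characters left out ...]
mber_bottle [([0.5625, -0.2099, -0.0002], 0.7)]
mouse [([0.5677, -0.3684, 0.0005], 0.74)]
top -0.15069943270934022 [[-0.009, -1.0, -0.018, -0.063], [0.991, -0.012, 0.133, -0.537], [-0.133, -0.016, 0.991, -1.26], [0.0, 0.0, 0.0, 1.0]]
chamber []
bolt_pin [([0.5094, -0.12, 0.0651], 0.55)]
nut_grip [([0.477, -0.1305, 0.1216], 0.51)]
handle [([0.5411, -0.12, 0.156], 0.9)]
cover [([0.5636, -0.1222, 0.1224], 0.96)]
pad [([0.5447, -0.0312, -0.0048], 0.7), ([0.5656, -0.3703, -0.0001], 0.59)]
joystick [([0.4544, 0.1642, 0.0054], 0.57)]
case [([0.5407, -0.0294, -0.0028], 0.79)]
amber_bottle [([0.5654, -0.2107, -0.0019], 0.4)]
mouse [([0.6291, 0.1318, 0.0032], 0.93), ([0.5411, -0.0333, -0.0048], 0.56)]
```

View pics/side0.png

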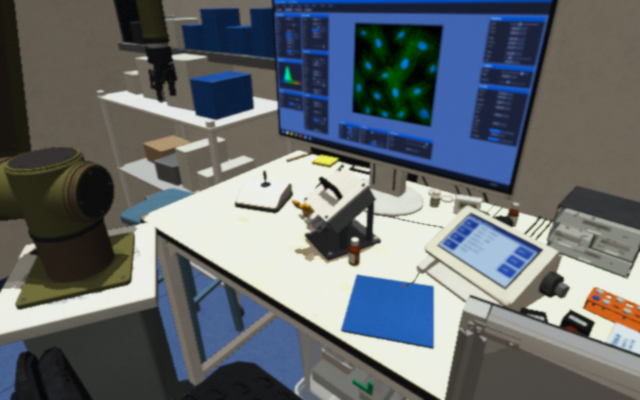

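View pics/top0.png

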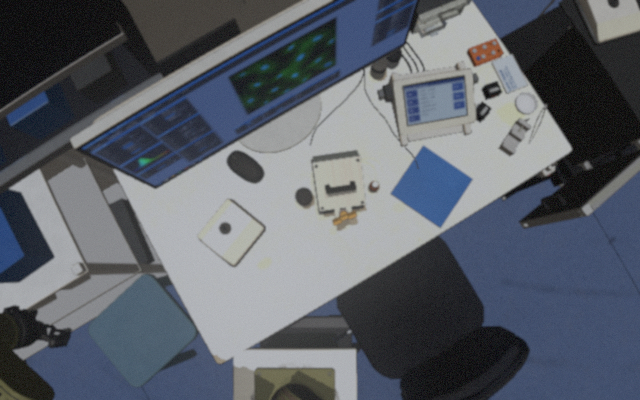

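```bash
python3 - <<'E'
from h import *
from scipy.spatial import cKDTree
c=camera("top");save(c,"top1",(280,130,400,250),6)
P=cloud(c)
d=camera("side");save(d,"side1",(270,150,400,270),6)
Q=cloud(d)
for n,A,cc in(("top",P,c),("side",Q,d)):
    o=outline_of(cc,"cover");print(n,len(o),[ (x["confidence"],x["pixels"].sum()) for x in o])
    m=np.zeros((400,640),bool)
    for x in o[:1]: m|=x["pixels"]
    p=A[m]; p=p[(np.linalg.norm(p[:,:2]-[.56,-.12],axis=1)<.12)]
    # ransac plane
    rng=np.random.default_rng(0);best=None
    for _ in range(500):
        a=p[rng.choice(len(p),3,False)];nn=np.cross(a[1]-a[0],a[2]-a[0]);L=np.linalg.norm(nn)
        if L<1e-6: continue
        nn/=L
        i=abs((p-a[0])@nn)<.003
        if best is None or i.sum()>best.sum():best=i
    q=p[best];ctr=q.mean(0);nn=np.linalg.svd(q-ctr)[2][2];nn*=np.sign(nn[2])
    print(n,len(q),ctr,nn,"tilt",np.degrees(np.arccos(nn[2])),"yaw",np.degrees(np.arctan2(-nn[1],-nn[0])))
    r=cv2.minAreaRect(q[:,:2].astype(np.float32));print(r)
for l in ("nut_grip","wing_nut"):
  for cc,A in((c,P),(d,Q)):
    for o in outline_of(cc,l)[:2]:
        p=A[o["pixels"]];p=p[np.linalg.norm(p-[.478,-.13,.124],axis=1)<.06]
        if len(p)>5:
            w=np.linalg.svd(p-p.mean(0));print(l,o["confidence"],len(p),p.mean(0),w[2][0],w[1]/np.sqrt(len(p)))
E
```

```text
top 2 [(0.59, np.int64(2422)), (0.35, np.int64(201))]
top 1780 [ 0.55448327 -0.11840183  0.13555255] [-0.49678563 -0.07389658  0.86472154] tilt 30.149076338966037 yaw 8.460677760584844
((0.5454422235488892, -0.12039334326982498), (0.1291152834892273, 0.11380798369646072), 7.4902520179748535)
side 2 [(0.75, np.int64(2760)), (0.56, np.int64(1868))]
side 1160 [ 0.56777762 -0.12429861  0.0099316 ] [-0.00193269 -0.00482838  0.99998648] tilt 0.2979863167104682 yaw 68.18485114328303
((0.5782647132873535, -0.11803900450468063), (0.1509610414505005, 0.11961691826581955), 6.559926986694336)
nut_grip 0.51 177 [ 0.47746    -0.12992431  0.12383565] [-0.36487223  0.92581626 -0.09865345] [0.0164031  0.0101926  0.00249885]
nut_grip 0.42 558 [ 0.51430652 -0.12437226  0.11240244] [-0.16049261  0.9869904  -0.00959548] [0.02435298 0.01297812 0.00205038]
nut_grip 0.74 171 [ 0.47687457 -0.1356294   0.12188038] [ 0.39090289 -0.91114789  0.13040111] [0.01746883 0.00942724 0.00233317]
wing_nut 0.71 166 [ 0.47720303 -0.13048787  0.12410469] [-0.34473818  0.92727445 -0.14600575] [0.01550406 0.01006999 0.00319114]
wing_nut 0.57 188 [ 0.47899233 -0.13557736  0.12028475] [-0.25237468  0.93953636 -0.2314702 ] [0.01703098 0.01139857 0.00548296]
```

View pics/top1.png

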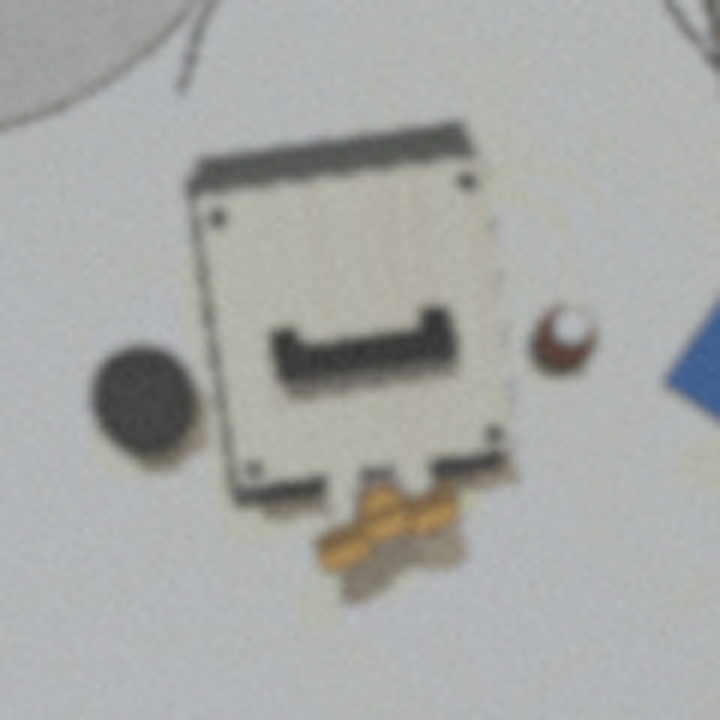

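View pics/side1.png

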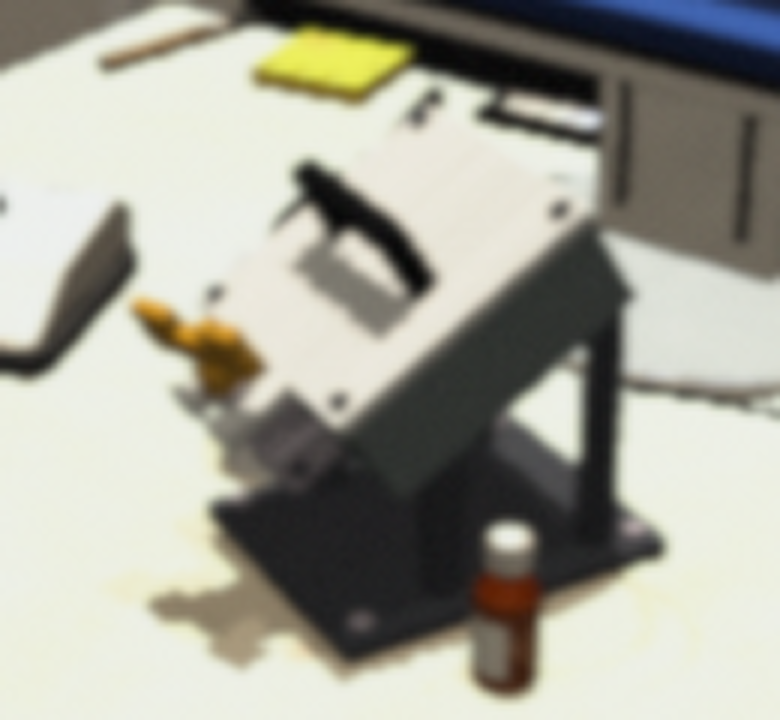

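```bash
python3 -m creep '[{"hand":0.085,"dp":[0.01,-0.01,0.04],"turn":-10},{"hand":0.085,"dp":[0.04,-0.05,0.06],"turn":-20},{"hand":0.085,"dp":[0.08,-0.10,0.06],"turn":-30},{"hand":0.085,"dp":[0.12,-0.15,0.06],"turn":-40},{"hand":0.085,"dp":[0.15,-0.20,0.06],"turn":-50},{"hand":0.06,"dp":[0.18,-0.25,0.06],"turn":-60},{"hand":0.05,"dp":[0.20,-0.30,0.06],"turn":-70},{"hand":0.04,"dp":[0.215,-0.35,0.06],"turn":-80},{"hand":0.03,"dp":[0.225,-0.40,0.06],"turn":-90},{"hand":0.026,"dp":[0.235,-0.45,0.06],"turn":-100},{"hand":0.026,"dp":[0.24,-0.50,0.06],"turn":-110},{"hand":0.026,"dp":[0.24,-0.55,0.06],"turn":-120},{"hand":0.026,"dp":[0.24,-0.60,0.06],"turn":-130},{"hand":0.026,"dp":[0.24,-0.63,0.06],"turn":-140},{"hand":0.026,"dp":[0.24,-0.652,0.06],"turn":-150},{"hand":0.026,"dp":[0.24,-0.652,0.06],"turn":-160},{"hand":0.026,"dp":[0.24,-0.652,0.06],"turn":-170},{"hand":0.026,"dp":[0.24,-0.652,0.06],"turn":-180},{"hand":0.026,"dp":[0.24,-0.652,0.06],"turn":-190},{"hand":0.026,"dp":[0.24,-0.652,0.06],"turn":-200}]'
```

```text
time: 4.0
ee_pos: [0.4759, -0.1277, 0.2653]
eef_rot: [-0.0, 0.925, -0.379, 0.0]
contact_force: [0.4, 1.1, 0.4]
opening: 0.0262
```

```bash
python3 - <<'E'
from h import *
s=sense();print(s["joint_pos"].round(3),s["ee_pos"],s["eef_rot"])
c=camera("side");save(c,"side2",(230,80,430,280),4)
E
```

```text
[-0.348  0.147  1.571  0.     1.423  2.001] [ 0.47592267 -0.12765013  0.26527838] [-1.02870830e-05  9.25354550e-01 -3.79102826e-01  6.52815431e-05]
```

View pics/side2.png

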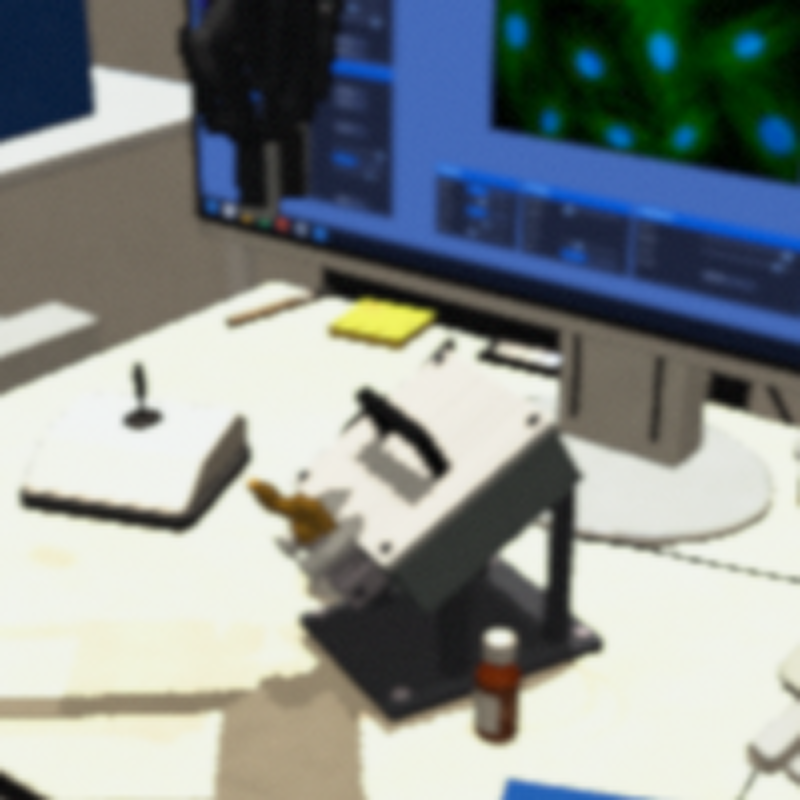

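```bash
python3 - <<'E'
from h import *
s=sense();c=camera("side");P=cloud(c)
print(proj(c,s["ee_pos"]))
p=P.reshape(-1,3);p=p[(np.abs(p[:,0]-.476)<.07)&(np.abs(p[:,1]+.128)<.07)&(p[:,2]>.22)]
print(len(p),np.sort(p[:,2])[[0,5,20,50]])
l=p[p[:,2]<np.sort(p[:,2])[5]+.02];print(l.min(0),l.max(0))
E
```

```text
(np.float64(298.6432128302396), np.float64(143.8311373458704))
4640 [0.29151314 0.29274451 0.2944427  0.29865115]
[ 0.45144009 -0.15084195  0.29151314] [ 0.49510315 -0.11486177  0.31261677]
```

```bash
python3 - <<'E'
from h import *
s=sense();c=camera("side");print(c["intrinsics"]);save(c,"side3",(265,90,335,160),10)
t=camera("top");save(t,"top3",(280,130,400,250),6);print(proj(t,s["ee_pos"]))
E
```

```text
[[385.90305871   0.         321.83362292]
 [  0.         385.90305871 193.51163096]
 [  0.           0.           1.        ]]
(np.float64(345.56816553612464), np.float64(210.88365332063512))
```

View pics/side3.png

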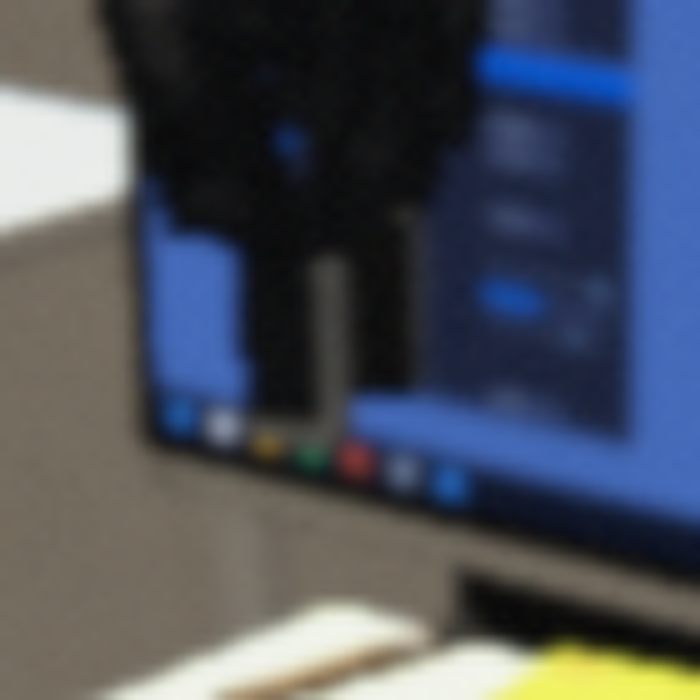

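View pics/top3.png

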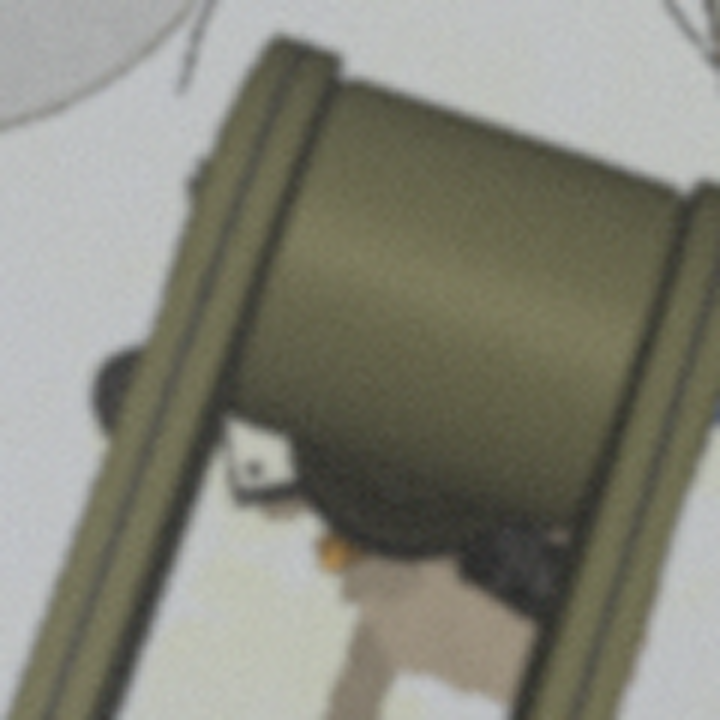

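```bash
python3 -m creep '[{"hand":0.0,"dp":[0,0,0],"turn":-10},{"hand":0.0,"dp":[0,0,0],"turn":-20},{"hand":0.0,"dp":[0,0,0],"turn":-23},{"hand":0.0,"dp":[0,0,0],"turn":-23}]'
cat > tip.py <<'E'
from h import *
def run(n):
    s=sense();c=camera("side");P=cloud(c);e=s["ee_pos"]
    u,v=proj(c,e);print("tcp",e.round(4),"px",u,v,"open",s["opening"])
    p=P.reshape(-1,3);p=p[(np.abs(p[:,:2]-e[:2])<.06).all(1)&(p[:,2]>e[2]-.05)&(p[:,2]<e[2]+.08)]
    print(np.sort(p[:,2])[[0,5,20,50,100]])
    u,v=int(u),int(v);save(c,n,(u-40,v-50,u+40,v+30),9)
import sys
run(sys.argv[1])
E
python3 tip.py side4
```

```text
time: 4.7
ee_pos: [0.4759, -0.1276, 0.2653]
eef_rot: [-0.0, 0.834, -0.551, 0.0]
contact_force: [0.5, 0.5, -0.2]
opening: 0.0
tcp [ 0.4759 -0.1276  0.2653] px 298.64173322666306 143.8258412157681 open 3.307561195776613e-05
[0.29126963 0.29254763 0.29577238 0.30178621 0.30877143]
```

View pics/side4.png

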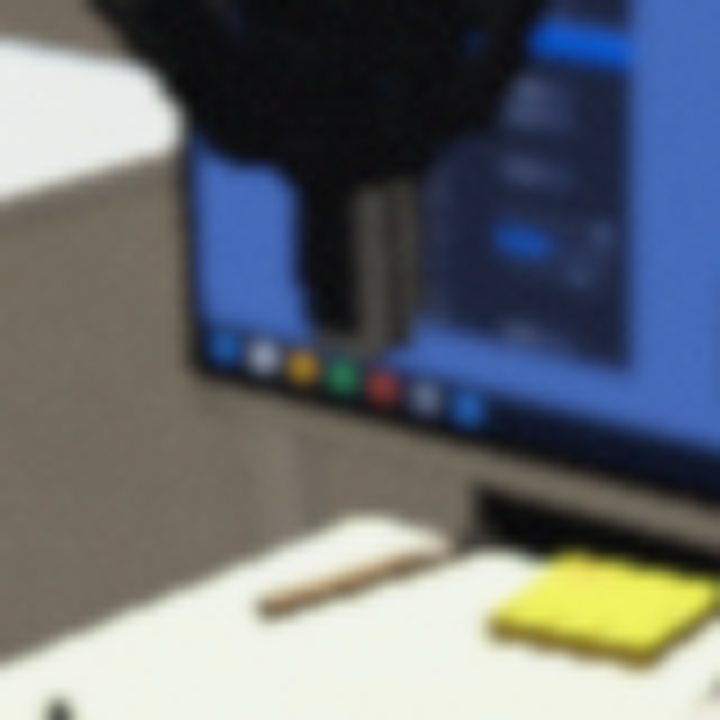

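```bash
python3 -m creep '[{"hand":0.028,"dp":[0,-0.001,-0.04],"turn":0},{"hand":0.028,"dp":[0,-0.001,-0.08],"turn":0},{"hand":0.028,"dp":[0,-0.001,-0.11],"turn":0},{"hand":0.028,"dp":[0,-0.001,-0.13],"turn":0},{"hand":0.028,"dp":[0,-0.001,-0.14],"turn":0},{"hand":0.028,"dp":[0,-0.001,-0.15],"turn":0},{"hand":0.028,"dp":[0,-0.001,-0.153],"turn":0}]'
python3 tip.py side5
```

```text
time: 5.62
ee_pos: [0.4761, -0.1287, 0.1121]
eef_rot: [0.0, 0.835, -0.551, 0.0]
contact_force: [-0.2, -0.3, -0.4]
opening: 0.0279
tcp [ 0.4761 -0.1287  0.1121] px 301.59357932657133 209.70399209315352 open 0.027854442076464262
[0.06226088 0.06290296 0.06464367 0.06846672 0.07303465]
```

View pics/side5.png

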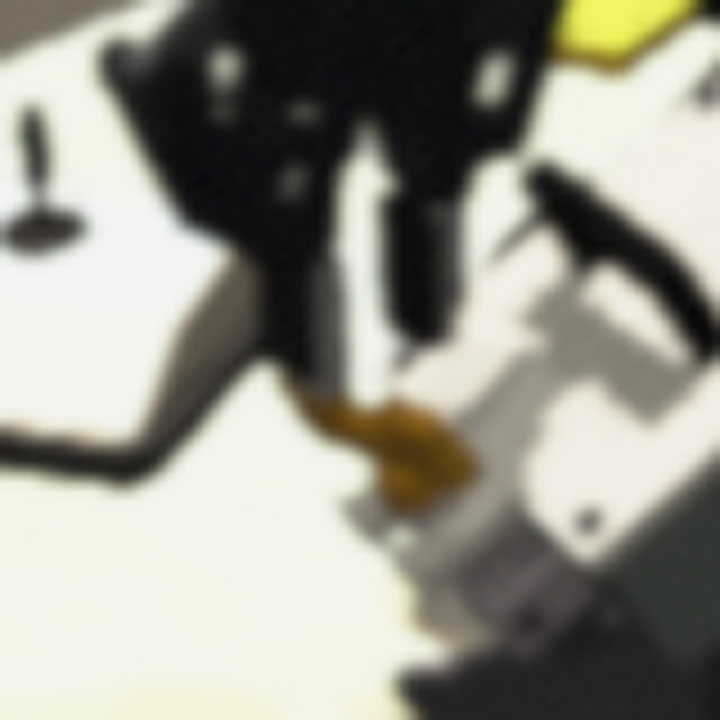

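```bash
python3 -m creep '[{"hand":0.028,"dp":[0,0,-0.005],"turn":0},{"hand":0.028,"dp":[0,0,-0.010],"turn":0},{"hand":0.028,"dp":[0,0,-0.010],"turn":0}]'
python3 tip.py side6
python3 - <<'E'
from h import *
c=camera("side");P=cloud(c);I=c["pixels"].sum(2)
m=(I<150)&(np.abs(P[...,0]-.476)<.05)&(np.abs(P[...,1]+.129)<.05)&(P[...,2]>.1)&(P[...,2]<.2)
p=P[m];print(len(p))
for z in np.arange(.11,.17,.01):
    q=p[abs(p[:,2]-z)<.005]
    if len(q):print(z.round(3),len(q),q.min(0).round(3),q.max(0).round(3),q.mean(0).round(4))
E
```

```text
time: 6.05
ee_pos: [0.4757, -0.1286, 0.1018]
eef_rot: [0.0, 0.835, -0.551, -0.0]
contact_force: [0.6, -0.3, 0.3]
opening: 0.028
tcp [ 0.4757 -0.1286  0.1018] px 301.6011910400449 213.76884279752835 open 0.02795592961046648
[0.05346518 0.05699528 0.0612683  0.06611552 0.07084684]
527
0.12 4 [ 0.479 -0.154  0.121] [ 0.483 -0.144  0.123] [ 0.4811 -0.148   0.1215]
0.13 4 [ 0.478 -0.152  0.125] [ 0.491 -0.119  0.135] [ 0.4841 -0.1371  0.1304]
0.14 36 [ 0.451 -0.146  0.135] [ 0.494 -0.119  0.145] [ 0.4759 -0.1328  0.1406]
0.15 47 [ 0.448 -0.146  0.145] [ 0.496 -0.12   0.154] [ 0.4709 -0.134   0.1499]
0.16 51 [ 0.448 -0.145  0.155] [ 0.495 -0.119  0.165] [ 0.4692 -0.1342  0.1598]
0.17 49 [ 0.441 -0.153  0.165] [ 0.502 -0.118  0.175] [ 0.4757 -0.1361  0.1705]
```

View pics/side6.png

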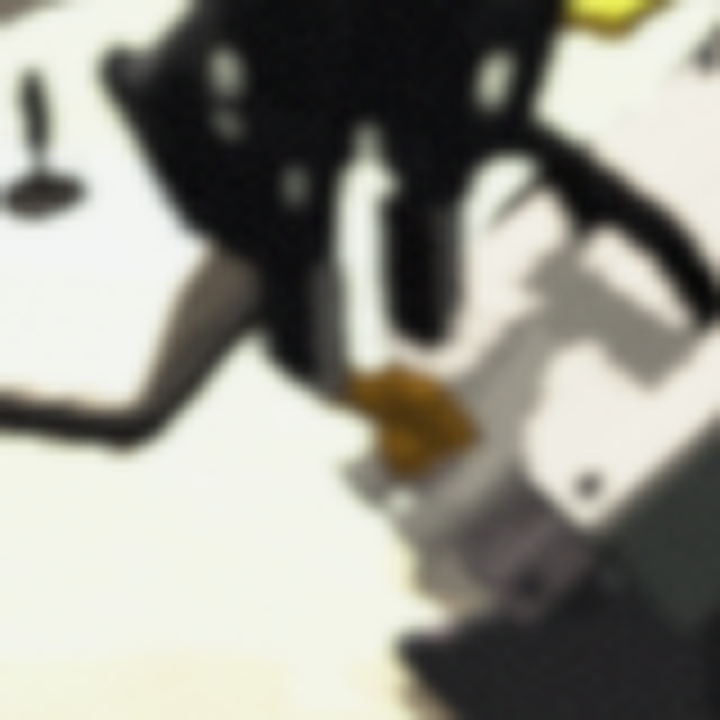

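```bash
python3 -m creep '[{"hand":0.028,"dp":[0.002,0,-0.005],"turn":0},{"hand":0.028,"dp":[0.002,0,-0.010],"turn":0},{"hand":0.028,"dp":[0.002,0,-0.014],"turn":0},{"hand":0.028,"dp":[0.002,0,-0.014],"turn":0}]'
python3 tip.py side7
```

```text
time: 6.65
ee_pos: [0.4778, -0.1286, 0.0877]
eef_rot: [0.0, 0.835, -0.551, -0.0]
contact_force: [0.0, 1.1, -0.1]
opening: 0.0277
tcp [ 0.4778 -0.1286  0.0877] px 302.7263954892125 219.0477934279778 open 0.027681178372260147
[0.0533055  0.05753281 0.06208954 0.06613722 0.07067592]
```

View pics/side7.png

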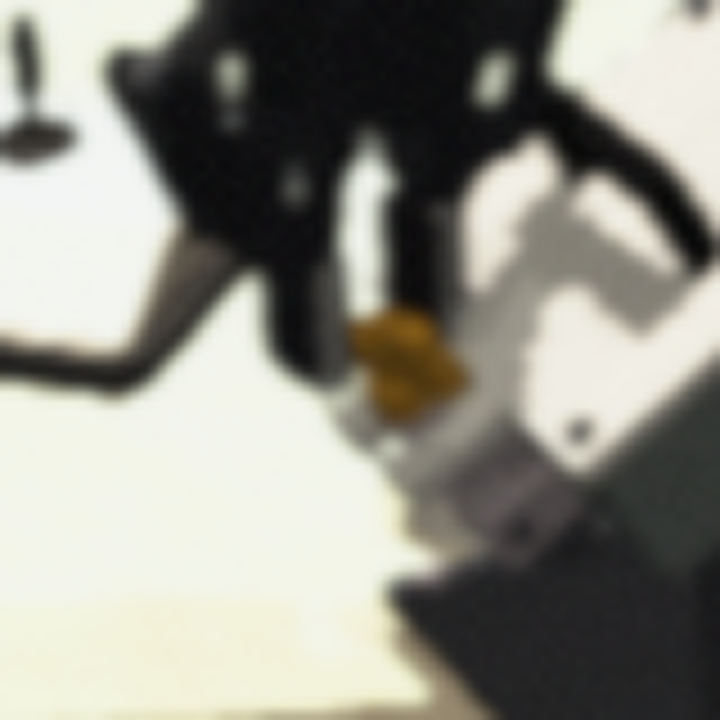

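```bash
python3 -m creep '[{"hand":0.026,"dp":[0,0,0],"turn":8},{"hand":0.026,"dp":[0,0,0],"turn":16},{"hand":0.024,"dp":[0,0,0],"turn":24},{"hand":0.022,"dp":[0,0,0.001],"turn":32},{"hand":0.020,"dp":[-0.001,0,0.001],"turn":40},{"hand":0.018,"dp":[-0.001,0,0.001],"turn":48},{"hand":0.017,"dp":[-0.001,0,0.002],"turn":56},{"hand":0.016,"dp":[-0.001,0,0.002],"turn":64},{"hand":0.015,"dp":[-0.001,0,0.002],"turn":72},{"hand":0.014,"dp":[-0.001,0,0.002],"turn":72}]' 20
python3 tip.py side8
```

```text
time: 7.95
ee_pos: [0.4763, -0.1294, 0.09]
eef_rot: [0.001, 0.999, 0.044, -0.001]
contact_force: [-2.2, -4.0, 1.0]
opening: 0.0139
tcp [ 0.4763 -0.1294  0.09  ] px 302.16697161917705 218.44880137646211 open 0.01392867616668839
[0.05258572 0.05659237 0.0617229  0.06574453 0.07072187]
```

View pics/side8.png

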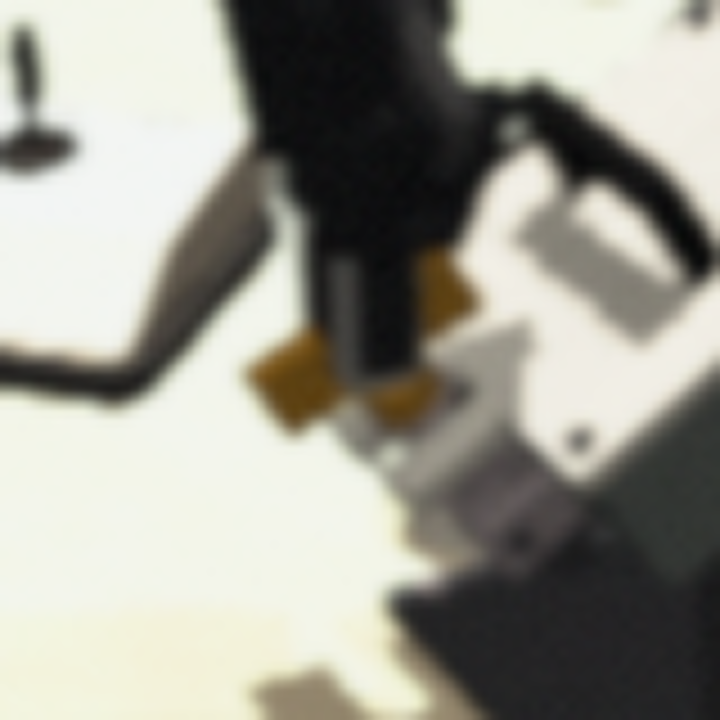

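```bash
python3 -m creep '[{"hand":0.013,"dp":[0,0,0],"turn":9},{"hand":0.014,"dp":[0,0,0.0005],"turn":18},{"hand":0.015,"dp":[0,0,0.001],"turn":27},{"hand":0.017,"dp":[-0.0005,0,0.001],"turn":36},{"hand":0.019,"dp":[-0.001,0,0.0015],"turn":45},{"hand":0.020,"dp":[-0.001,0,0.002],"turn":54},{"hand":0.021,"dp":[-0.001,0,0.002],"turn":63},{"hand":0.022,"dp":[-0.0015,0,0.0025],"turn":72},{"hand":0.023,"dp":[-0.0015,0,0.003],"turn":81},{"hand":0.023,"dp":[-0.0015,0,0.003],"turn":90},{"hand":0.023,"dp":[-0.002,0,0.003],"turn":99},{"hand":0.023,"dp":[-0.002,0,0.0035],"turn":108},{"hand":0.023,"dp":[-0.002,0,0.0035],"turn":117}]' 20
python3 tip.py side9
```

```text
time: 9.62
ee_pos: [0.4734, -0.1283, 0.0935]
eef_rot: [-0.001, 0.484, 0.875, 0.001]
contact_force: [-4.5, -0.7, 4.6]
opening: 0.0229
tcp [ 0.4734 -0.1283  0.0935] px 300.69910921834537 217.1117017808726 open 0.02290901156908691
[0.0535375  0.05688515 0.06174169 0.0658973  0.07156925]
```

View pics/side9.png

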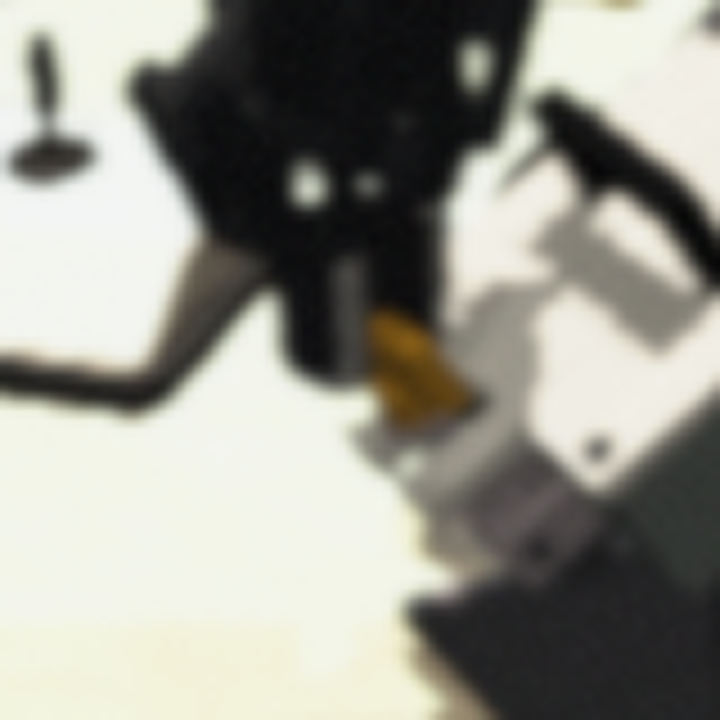

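```bash
python3 -m creep '[{"hand":0.023,"dp":[-0.0005,0,0.001],"turn":9},{"hand":0.023,"dp":[-0.0005,0,0.001],"turn":18},{"hand":0.035,"dp":[-0.0005,0,0.001],"turn":16},{"hand":0.036,"dp":[0,0,0.001],"turn":16},{"hand":0.036,"dp":[0,0,0.03],"turn":10},{"hand":0.036,"dp":[0.0,0,0.06],"turn":0},{"hand":0.01,"dp":[0,0.0,0.09],"turn":-10},{"hand":0.0,"dp":[0,0.0,0.09],"turn":-20},{"hand":0.0,"dp":[0,0.0,0.09],"turn":-24},{"hand":0.0,"dp":[0,0.0,0.09],"turn":-24}]' 20
python3 - <<'E'
from h import *
c=camera("top");save(c,"top10",(280,130,400,250),6)
P=cloud(c)
d=camera("side");save(d,"side10",(270,150,400,270),6)
Q=cloud(d)
for l in ("wing_nut","nut_grip"):
  for cc,A in((c,P),(d,Q)):
    print(l,[(np.round(x["at"],4),x["confidence"]) for x in tip_of(cc,"nut_grip")[:2]])
    for o in outline_of(cc,l)[:2]:
        p=A[o["pixels"]];p=p[np.linalg.norm(p-[.474,-.13,.126],axis=1)<.06]
        if len(p)>5:
            w=np.linalg.svd(p-p.mean(0));print(l,o["confidence"],len(p),p.mean(0),w[2][0],w[1]/np.sqrt(len(p)))
E
```

```text
time: 10.92
ee_pos: [0.4738, -0.1282, 0.1836]
eef_rot: [-0.0, 0.654, 0.757, 0.001]
contact_force: [-0.4, -0.8, 0.1]
opening: 0.0002
wing_nut []
wing_nut [(array([ 0.4758, -0.1273,  0.129 ]), 0.66)]
wing_nut 0.72 172 [ 0.47656105 -0.13889914  0.12682772] [ 0.41769183 -0.82672242  0.37691322] [0.01491509 0.00943569 0.00239337]
nut_grip []
nut_grip [(array([ 0.4758, -0.1273,  0.129 ]), 0.66)]
nut_grip 0.75 206 [ 0.47429335 -0.13518296  0.12683902] [ 0.49417467 -0.84778226  0.192501  ] [0.01727701 0.00981477 0.00242121]
nut_grip 0.17 380 [ 0.50912303 -0.13230616  0.10801543] [-0.30588282 -0.91837052 -0.25106031] [0.02020179 0.01671242 0.00389438]
```

View pics/side10.png

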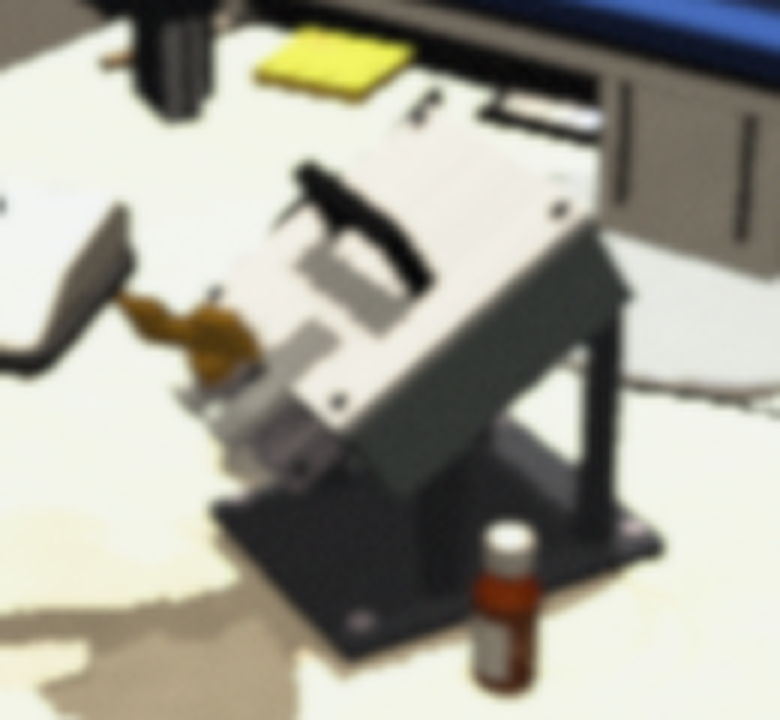

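View pics/top10.png

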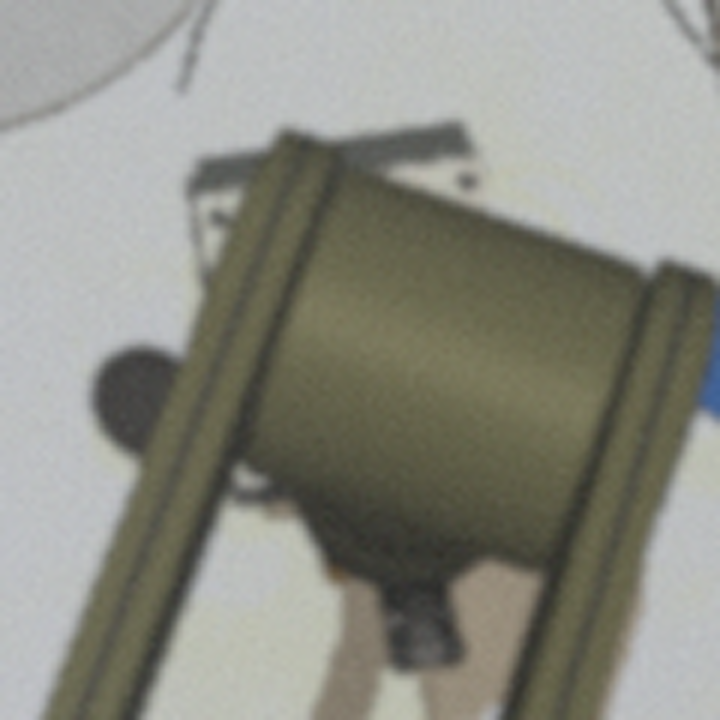

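```bash
python3 -m creep '[{"hand":0.0,"dp":[0.02,0.006,0],"turn":0},{"hand":0.0,"dp":[0.034,0.008,0],"turn":0},{"hand":0.0,"dp":[0.034,0.008,-0.03],"turn":0},{"hand":0.0,"dp":[0.034,0.008,-0.06],"turn":0},{"hand":0.0,"dp":[0.034,0.008,-0.075],"turn":0},{"hand":0.0,"dp":[0.034,0.008,-0.083],"turn":0},{"hand":0.0,"dp":[0.034,0.008,-0.083],"turn":0}]'
python3 tip.py side11
```

```text
time: 12.3
ee_pos: [0.5076, -0.1203, 0.1004]
eef_rot: [-0.001, 0.653, 0.757, 0.001]
contact_force: [0.4, 0.8, 0.1]
opening: 0.0003
tcp [ 0.5076 -0.1203  0.1004] px 313.8129209042525 209.97252786729393 open 0.00025915337495321114
[0.05047394 0.05167315 0.05620617 0.0615411  0.06604519]
```

View pics/side11.png

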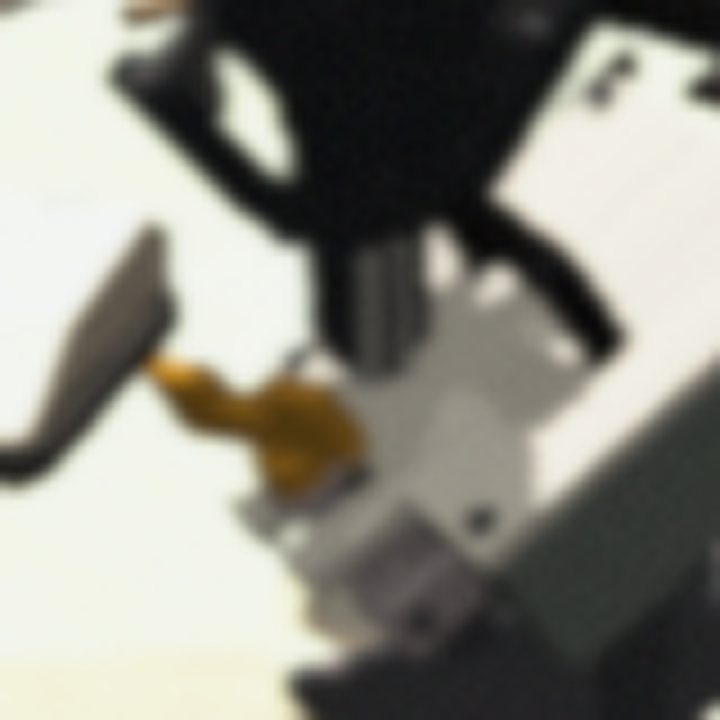

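```bash
python3 -m creep '[{"hand":0.0,"dp":[-0.005,0,0],"turn":0},{"hand":0.0,"dp":[-0.01,-0.001,0],"turn":0},{"hand":0.0,"dp":[-0.015,-0.001,-0.001],"turn":0},{"hand":0.0,"dp":[-0.02,-0.002,-0.003],"turn":0},{"hand":0.0,"dp":[-0.025,-0.003,-0.007],"turn":0},{"hand":0.0,"dp":[-0.03,-0.004,-0.010],"turn":0},{"hand":0.0,"dp":[-0.035,-0.0045,-0.015],"turn":0},{"hand":0.0,"dp":[-0.035,-0.0045,-0.015],"turn":0}]'
python3 tip.py side12
```

```text
time: 13.35
ee_pos: [0.4719, -0.1249, 0.0853]
eef_rot: [-0.001, 0.653, 0.757, 0.0]
contact_force: [-0.8, -0.6, -0.4]
opening: -0.0001
tcp [ 0.4719 -0.1249  0.0853] px 299.7537667357461 219.6916909675591 open -0.00014819085131332385
[0.05005983 0.05706721 0.06160011 0.06681131 0.07233456]
```

View pics/side12.png

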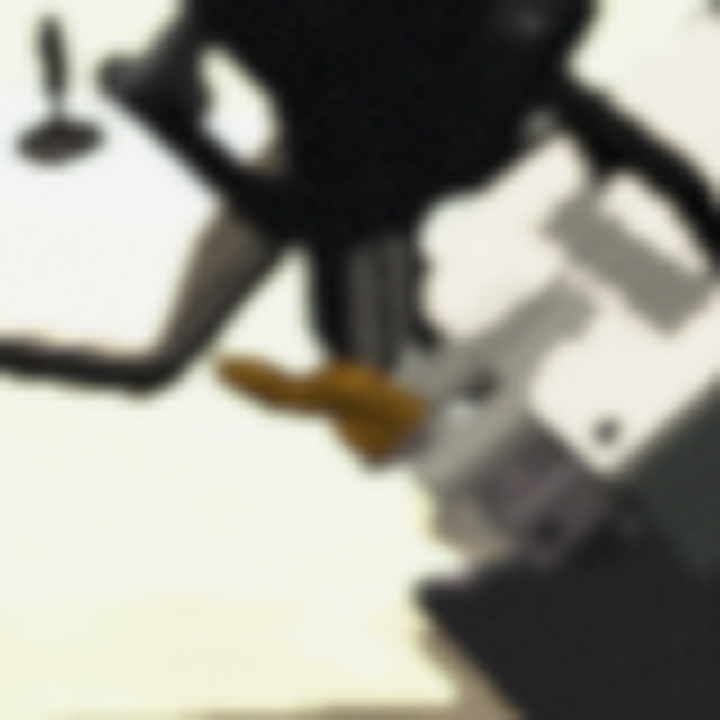

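```bash
python3 -m creep '[{"hand":0.0,"dp":[-0.006,-0.001,-0.006],"turn":0},{"hand":0.0,"dp":[-0.012,-0.002,-0.013],"turn":0},{"hand":0.0,"dp":[-0.017,-0.0025,-0.02],"turn":0},{"hand":0.0,"dp":[-0.02,-0.003,-0.026],"turn":0},{"hand":0.0,"dp":[-0.022,-0.003,-0.032],"turn":0},{"hand":0.0,"dp":[-0.022,-0.003,-0.038],"turn":0},{"hand":0.0,"dp":[-0.022,-0.003,-0.042],"turn":0},{"hand":0.0,"dp":[-0.022,-0.003,-0.042],"turn":0}]'
python3 tip.py side13
```

```text
time: 14.4
ee_pos: [0.4504, -0.1279, 0.0431]
eef_rot: [-0.001, 0.653, 0.757, 0.0]
contact_force: [0.2, 0.3, 0.7]
opening: 0.0002
tcp [ 0.4504 -0.1279  0.0431] px 291.8674420236845 238.14020059667715 open 0.00022098287143379458
[-0.00279908 -0.00245337 -0.00204909 -0.00170893 -0.00143382]
```

View pics/side13.png

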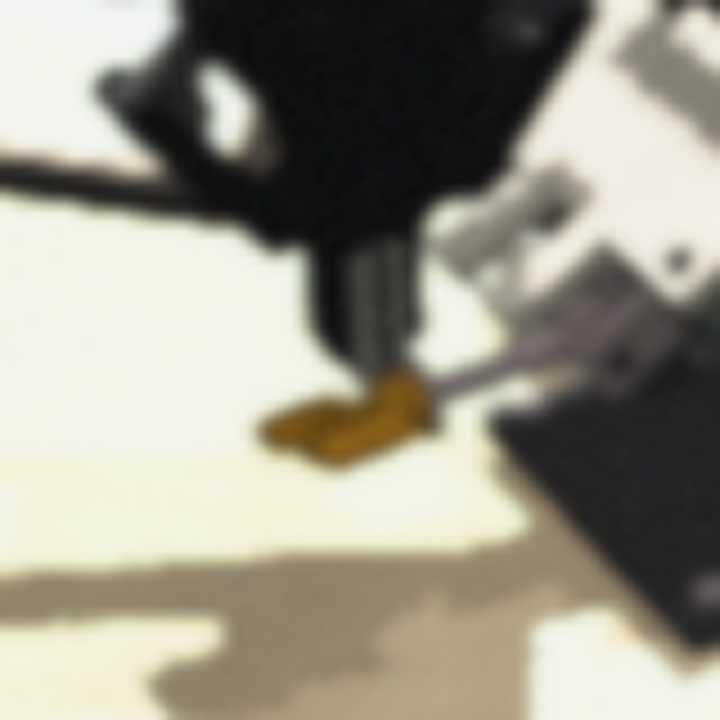

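```bash
python3 -m creep '[{"hand":0.0,"dp":[0,0,-0.004],"turn":0},{"hand":0.0,"dp":[0,0,-0.007],"turn":0},{"hand":0.0,"dp":[0,0,-0.007],"turn":0}]'
```

```text
time: 14.82
ee_pos: [0.4508, -0.128, 0.0362]
eef_rot: [-0.0, 0.653, 0.757, 0.001]
contact_force: [-0.1, -0.2, 1.0]
opening: 0.0002
```

```bash
python3 -m creep '[{"hand":0.0,"dp":[0,0,-0.003],"turn":0},{"hand":0.0,"dp":[0,0,-0.005],"turn":0},{"hand":0.0,"dp":[0,0,-0.005],"turn":0}]'; python3 tip.py side14
```

```text
time: 15.2
ee_pos: [0.4514, -0.1283, 0.0333]
eef_rot: [0.001, 0.653, 0.757, 0.001]
contact_force: [-4.7, 1.4, 22.3]
opening: 0.0001
tcp [ 0.4514 -0.1283  0.0333] px 292.54139146872814 241.7604778039486 open 6.792210315635374e-05
[-0.0030294  -0.00263459 -0.00212951 -0.00174795 -0.00139358]
```

View pics/side14.png

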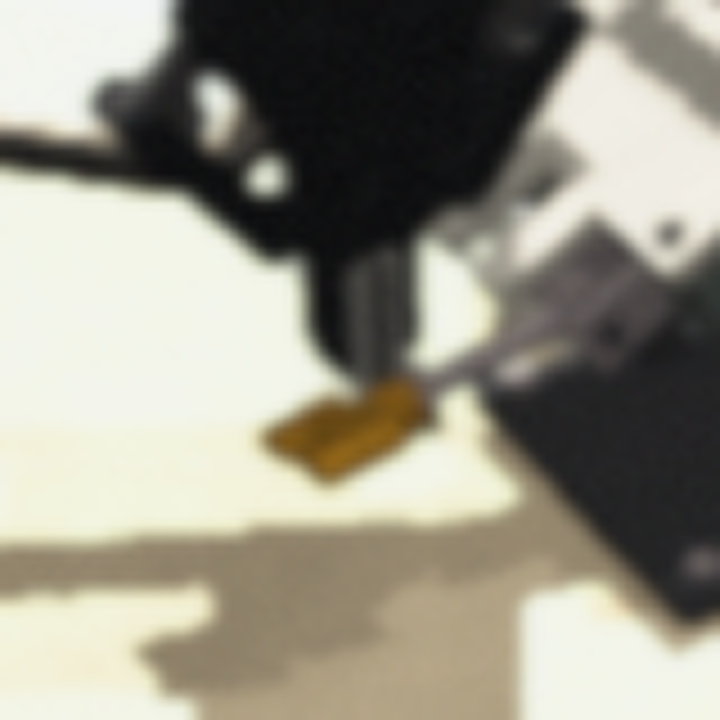

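```bash
python3 -m creep '[{"hand":0.0,"dp":[0,0,0.03],"turn":0},{"hand":0.0,"dp":[0,0,0.08],"turn":0},{"hand":0.03,"dp":[0.0,0,0.13],"turn":0},{"hand":0.03,"dp":[0.0,-0.0,0.17],"turn":0},{"hand":0.03,"dp":[0.0,0.0,0.18],"turn":0}]'
python3 - <<'E'
from h import *
s=sense();print(s["ee_pos"])
d=camera("side");save(d,"side15",(270,150,400,270),6)
for l in("handle","cover","bolt_pin","nut_grip","chamber"):print(l,[(np.round(x["at"],4),x["confidence"]) for x in tip_of(d,l)[:2]])
print([(np.round(x["at"],4),x["confidence"]) for x in spot_in(d,"handle")[:2]])
E
```

```text
time: 15.88
ee_pos: [0.4531, -0.1289, 0.2162]
eef_rot: [0.003, 0.653, 0.757, 0.002]
contact_force: [-0.6, -0.0, 0.3]
opening: 0.03
[ 0.45309358 -0.12886145  0.21616496]
handle [(array([ 0.5421, -0.1164,  0.1589]), 0.81)]
cover [(array([ 0.5674, -0.1169,  0.1212]), 0.76)]
bolt_pin [(array([ 0.5121, -0.1235,  0.0646]), 0.67), (array([ 0.5634, -0.1154, -0.0038]), 0.37)]
nut_grip [(array([ 0.4432, -0.132 ,  0.0519]), 0.42)]
chamber [(array([ 0.5646, -0.1171, -0.0053]), 0.56)]
[(array([ 0.5435, -0.1338,  0.1348]), 0.67)]
```

View pics/side15.png

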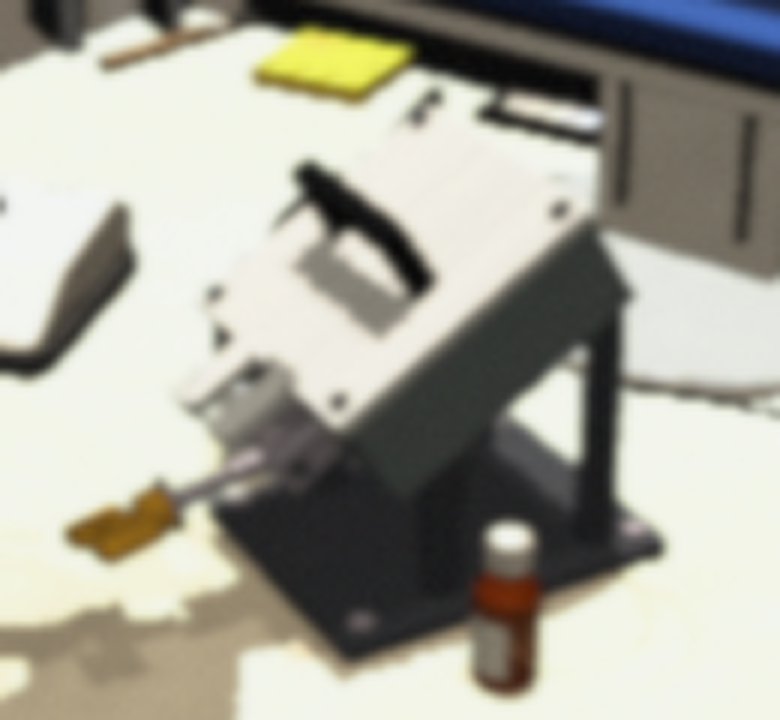

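```bash
python3 -m creep '[{"hand":0.03,"dp":[0.04,0.005,0],"turn":0},{"hand":0.03,"dp":[0.089,0.010,0],"turn":0},{"hand":0.03,"dp":[0.089,0.010,-0.02],"turn":0},{"hand":0.03,"dp":[0.089,0.010,-0.05],"turn":0},{"hand":0.03,"dp":[0.089,0.010,-0.065],"turn":0},{"hand":0.03,"dp":[0.089,0.010,-0.065],"turn":0}]'
python3 tip.py side16
```

```text
time: 16.98
ee_pos: [0.5378, -0.1175, 0.1448]
eef_rot: [-0.003, 0.653, 0.757, -0.001]
contact_force: [0.3, 0.3, -0.8]
opening: 0.0296
tcp [ 0.5378 -0.1175  0.1448] px 325.53581935259524 189.64774696115882 open 0.029570222446409063
[0.0948886  0.09522735 0.09592469 0.09721264 0.09943489]
```

View pics/side16.png

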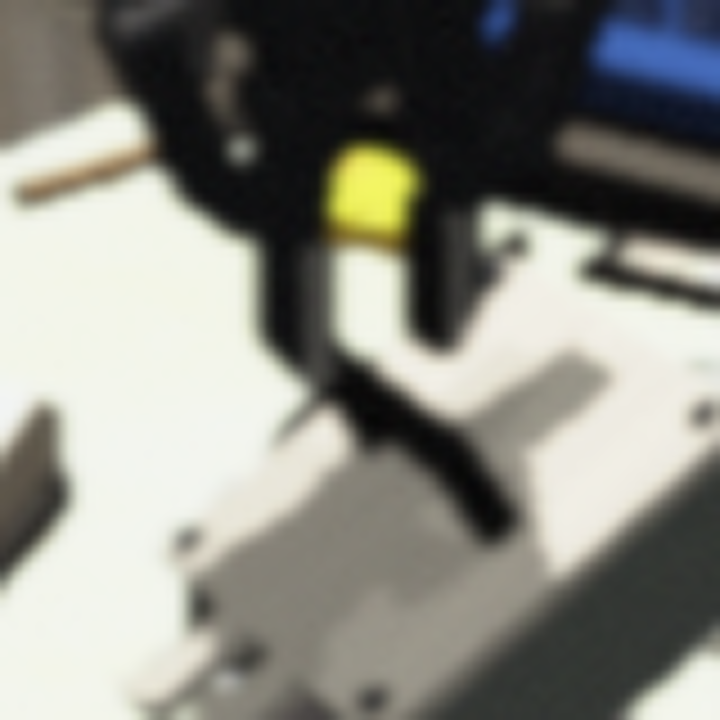

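```bash
python3 -m creep '[{"hand":0.03,"dp":[0.004,-0.001,0],"turn":0},{"hand":0.03,"dp":[0.004,-0.001,-0.006],"turn":0},{"hand":0.03,"dp":[0.004,-0.001,-0.012],"turn":0},{"hand":0.03,"dp":[0.004,-0.001,-0.018],"turn":0},{"hand":0.03,"dp":[0.004,-0.001,-0.020],"turn":0},{"hand":0.03,"dp":[0.004,-0.001,-0.020],"turn":0}]'
python3 tip.py side17
```

```text
time: 17.77
ee_pos: [0.5426, -0.1187, 0.1258]
eef_rot: [-0.002, 0.653, 0.757, -0.0]
contact_force: [0.1, -0.6, 0.8]
opening: 0.0298
tcp [ 0.5426 -0.1187  0.1258] px 327.7845549757593 197.02636004354207 open 0.029776064681924553
[0.07589291 0.07626241 0.07736618 0.08088138 0.08721741]
```

View pics/side17.png

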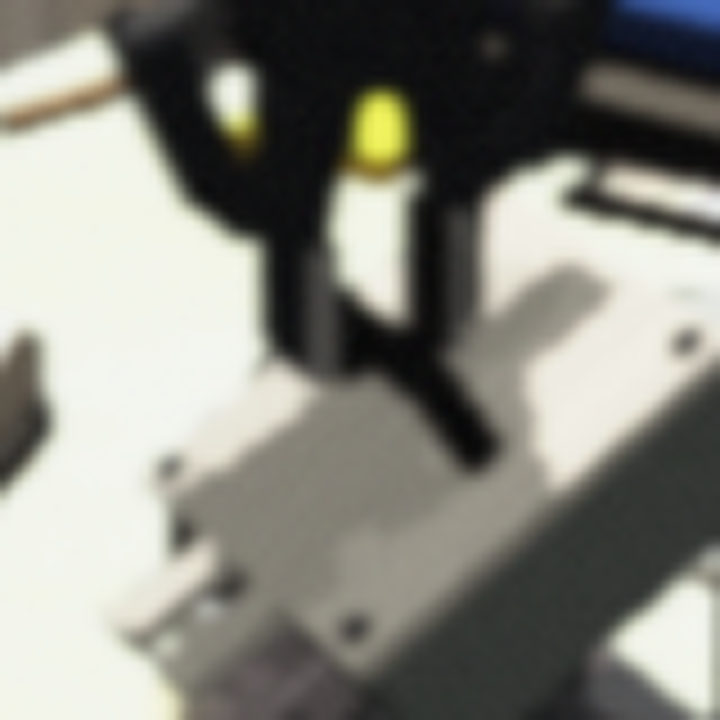

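```bash
python3 -m creep '[{"hand":0.024,"dp":[0,0,-0.002],"turn":0},{"hand":0.018,"dp":[0,0,-0.002],"turn":0},{"hand":0.012,"dp":[0,0,-0.002],"turn":0},{"hand":0.005,"dp":[0,0,-0.002],"turn":0},{"hand":0.005,"dp":[0,0,-0.002],"turn":0}]' 30
python3 tip.py side18
```

```text
time: 18.45
ee_pos: [0.5416, -0.1189, 0.124]
eef_rot: [-0.003, 0.653, 0.757, -0.001]
contact_force: [-4.8, -1.3, 3.2]
opening: 0.0153
tcp [ 0.5416 -0.1189  0.124 ] px 327.3790468961186 197.84965761018032 open 0.015255601959293855
[0.07409941 0.07487699 0.07611131 0.07943985 0.08565496]
```

View pics/side18.png

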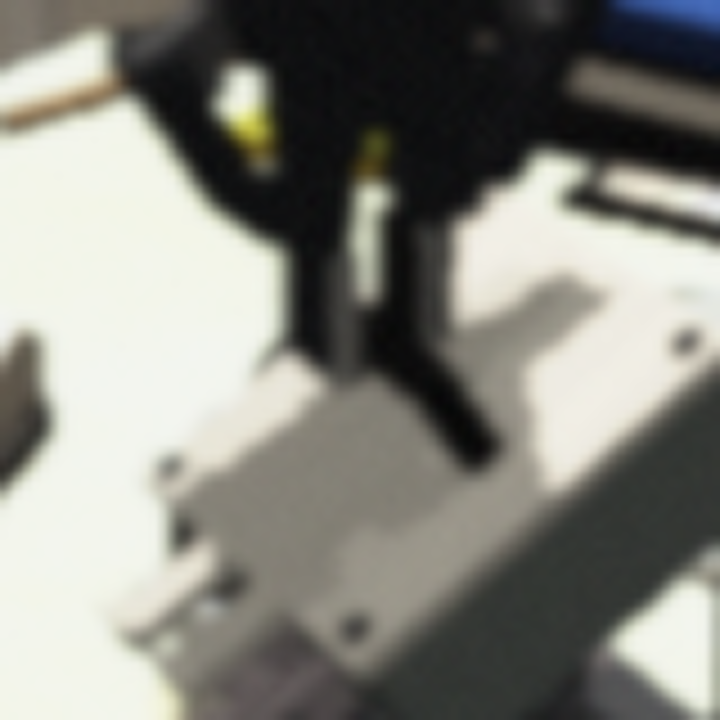

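```bash
python3 -m creep '[{"hand":0.005,"dp":[-0.002,0,0.0035],"turn":0},{"hand":0.005,"dp":[-0.004,-0.0005,0.007],"turn":0},{"hand":0.005,"dp":[-0.006,-0.001,0.0105],"turn":0},{"hand":0.005,"dp":[-0.008,-0.001,0.014],"turn":0},{"hand":0.005,"dp":[-0.010,-0.0015,0.0175],"turn":0},{"hand":0.005,"dp":[-0.012,-0.002,0.021],"turn":0},{"hand":0.005,"dp":[-0.014,-0.002,0.026],"turn":0},{"hand":0.005,"dp":[-0.015,-0.002,0.032],"turn":0},{"hand":0.005,"dp":[-0.015,-0.002,0.032],"turn":0}]' 40
python3 tip.py side19
```

```text
time: 19.62
ee_pos: [0.5271, -0.1211, 0.1568]
eef_rot: [-0.002, 0.654, 0.757, -0.0]
contact_force: [0.7, 0.3, -2.8]
opening: 0.0143
tcp [ 0.5271 -0.1211  0.1568] px 321.5904476925791 186.322989695255 open 0.014278737091188076
[0.10676073 0.10693671 0.10757626 0.10933287 0.11342765]
```

View pics/side19.png

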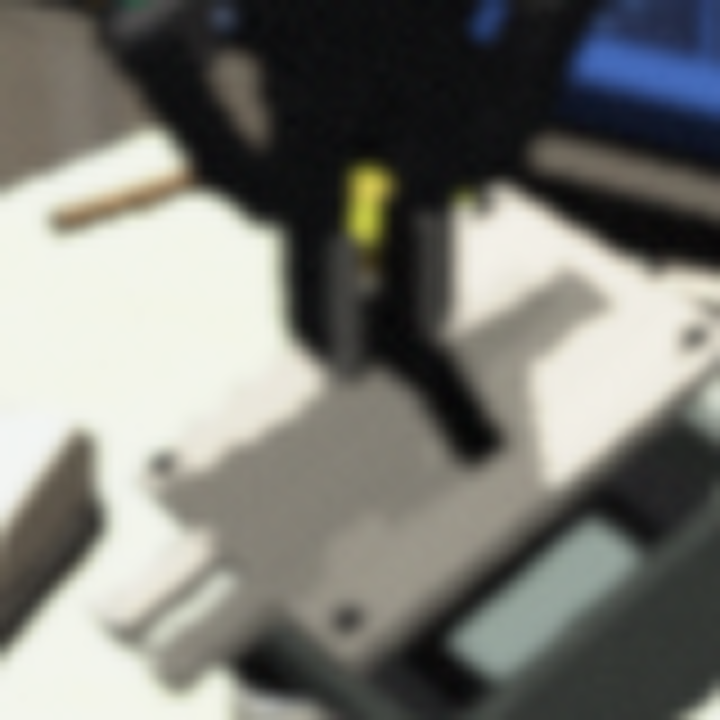

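```bash
python3 -m creep '[{"hand":0.005,"dp":[-0.004,0,0.008],"turn":0},{"hand":0.005,"dp":[-0.006,0,0.018],"turn":0},{"hand":0.005,"dp":[-0.006,0,0.03],"turn":0},{"hand":0.005,"dp":[-0.006,0,0.042],"turn":0},{"hand":0.005,"dp":[-0.006,0,0.054],"turn":0},{"hand":0.005,"dp":[-0.006,0,0.065],"turn":0},{"hand":0.005,"dp":[-0.006,0,0.07],"turn":0},{"hand":0.005,"dp":[-0.006,0,0.07],"turn":0}]' 40
python3 -m creep '[{"hand":0.005,"dp":[0,0,0],"turn":0},{"hand":0.005,"dp":[0,0,0],"turn":0},{"hand":0.005,"dp":[0,0,0],"turn":0}]' 80
python3 tip.py side20
```

```text
time: 20.68
ee_pos: [0.5211, -0.1211, 0.2268]
eef_rot: [-0.002, 0.653, 0.757, -0.0]
contact_force: [0.3, 0.6, -3.6]
opening: 0.0144
time: 21.05
ee_pos: [0.5209, -0.121, 0.2264]
eef_rot: [-0.002, 0.653, 0.757, -0.001]
contact_force: [0.1, -0.2, -2.9]
opening: 0.0125
tcp [ 0.5209 -0.121   0.2264] px 318.4476082766157 157.37955133409054 open 0.012512363917940578
[0.19088091 0.19480203 0.19816294 0.20129484 0.20482752]
```

View pics/side20.png

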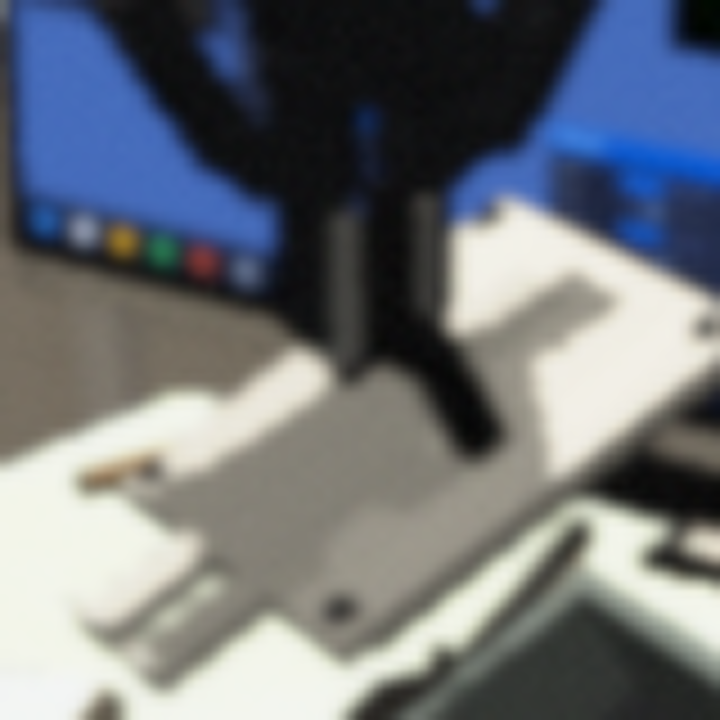

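```bash
cat > tilt.py <<'E'
from h import *
def tilt():
    s=sense();c=camera("side");P=cloud(c);e=s["ee_pos"]
    p=P.reshape(-1,3);p=p[(np.abs(p[:,:2]-e[:2])<.08).all(1)&(p[:,2]<e[2]+.03)&(p[:,2]>e[2]-.06)]
    rng=np.random.default_rng(0);best=None
    for _ in range(800):
        a=p[rng.choice(len(p),3,False)];nn=np.cross(a[1]-a[0],a[2]-a[0]);L=np.linalg.norm(nn)
        if L<1e-6: continue
        i=abs((p-a[0])@(nn/L))<.002
        if best is None or i.sum()>best.sum():best=i
    q=p[best];ctr=q.mean(0);nn=np.linalg.svd(q-ctr)[2][2];nn*=np.sign(nn[2])
    r=cv2.minAreaRect(q[:,:2].astype(np.float32))
    print(len(q),ctr.round(4),nn.round(3),"tilt",np.degrees(np.arccos(nn[2])).round(1),"rect",r,"ee",e)
tilt()
E
python3 tilt.py
python3 - <<'E'
from h import *
for n in("top","side"):
    c=camera(n);P=cloud(c);save(c,n+"21")
    for l in("pad","cover"):
        print(n,l,[(np.round(x["at"],4),round(x["confidence"],2)) for x in tip_of(c,l)[:2]])
    I=c["pixels"].astype(int);m=(I[...,2]-I[...,0]>60)&(abs(P[...,2]-.006)<.012)&(P[...,0]>.4)&(P[...,0]<.75)&(P[...,1]<-.2)&(P[...,1]>-.6)
    q=P[m];print(len(q),cv2.minAreaRect(q[:,:2].astype(np.float32)),np.median(q[:,2]))
E
```

```text
1294 [ 0.5174 -0.1323  0.2281] [-0.448 -0.064  0.892] tilt 26.9 rect ((0.5123217105865479, -0.1245248019695282), (0.12558908760547638, 0.11529127508401871), 7.205954074859619) ee [ 0.52094713 -0.12103556  0.22650149]
top pad [(array([ 0.5691, -0.3651, -0.0015]), 0.98)]
top cover [(array([ 0.5426, -0.1241,  0.2234]), 0.89)]
3311 ((0.5675691962242126, -0.3659340739250183), (0.15504738688468933, 0.15646864473819733), 54.27665328979492) 0.005311255306116092
side pad [(array([ 0.5671, -0.367 , -0.0013]), 0.61)]
side cover [(array([ 0.546 , -0.1182,  0.2251]), 0.86), (array([ 0.5621, -0.2103, -0.003 ]), 0.48)]
5066 ((0.5694839358329773, -0.36749786138534546), (0.16175204515457153, 0.15758107602596283), 54.480079650878906) 0.0060819549741327195
```

View pics/top21.png

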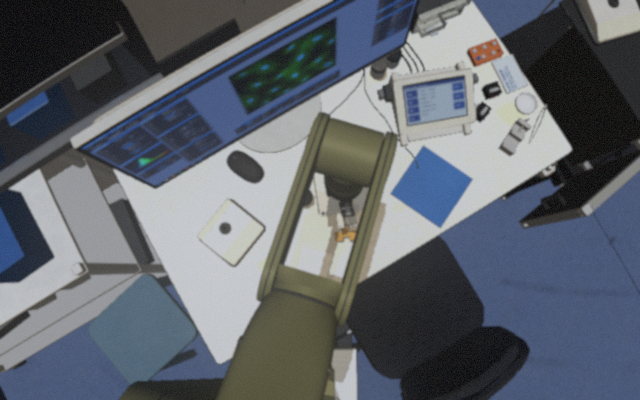

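```bash
python3 -m creep '[{"hand":0.005,"dp":[0,-0.008,0],"turn":0},{"hand":0.005,"dp":[0.001,-0.025,0],"turn":0},{"hand":0.005,"dp":[0.003,-0.045,0],"turn":0},{"hand":0.005,"dp":[0.005,-0.07,0],"turn":0},{"hand":0.005,"dp":[0.007,-0.095,0],"turn":0},{"hand":0.005,"dp":[0.009,-0.12,0],"turn":0},{"hand":0.005,"dp":[0.011,-0.145,0],"turn":0},{"hand":0.005,"dp":[0.013,-0.17,0],"turn":0},{"hand":0.005,"dp":[0.015,-0.195,0],"turn":0},{"hand":0.005,"dp":[0.017,-0.218,-0.01],"turn":0},{"hand":0.005,"dp":[0.019,-0.236,-0.03],"turn":0},{"hand":0.005,"dp":[0.019,-0.246,-0.05],"turn":0},{"hand":0.005,"dp":[0.019,-0.249,-0.07],"turn":0},{"hand":0.005,"dp":[0.019,-0.249,-0.09],"turn":0},{"hand":0.005,"dp":[0.019,-0.249,-0.11],"turn":0},{"hand":0.005,"dp":[0.019,-0.249,-0.13],"turn":0},{"hand":0.005,"dp":[0.019,-0.249,-0.145],"turn":0},{"hand":0.005,"dp":[0.019,-0.249,-0.155],"turn":0},{"hand":0.005,"dp":[0.019,-0.249,-0.16],"turn":0},{"hand":0.005,"dp":[0.019,-0.249,-0.16],"turn":0}]' 60
python3 tilt.py; python3 tip.py side22
```

```text
time: 23.95
ee_pos: [0.5402, -0.37, 0.0667]
eef_rot: [-0.002, 0.653, 0.757, -0.0]
contact_force: [0.6, 0.5, -2.7]
opening: 0.0128
2527 [ 0.5361 -0.383   0.0678] [-0.449 -0.063  0.891] tilt 26.9 rect ((0.5321508646011353, -0.373238205909729), (0.1252865344285965, 0.1159600242972374), 8.652063369750977) ee [ 0.54017169 -0.37004492  0.06669408]
tcp [ 0.5404 -0.3703  0.0672] px 379.1046906098352 285.55737879655265 open 0.012608592383844649
[0.03260075 0.03596869 0.03871667 0.04111518 0.0435039 ]
```

View pics/side22.png

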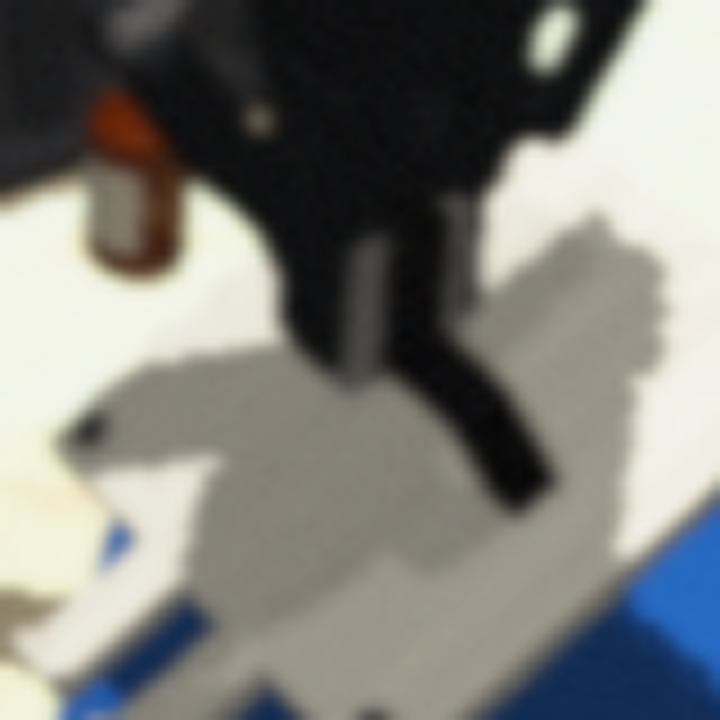

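```bash
python3 -m creep '[{"hand":0.005,"dp":[0,0,-0.006],"turn":0},{"hand":0.005,"dp":[0,0,-0.012],"turn":0},{"hand":0.005,"dp":[0,0,-0.017],"turn":0},{"hand":0.005,"dp":[0,0,-0.020],"turn":0},{"hand":0.005,"dp":[0,0,-0.020],"turn":0}]' 40
python3 -m creep '[{"hand":0.005,"dp":[0.001,0,-0.002],"turn":0},{"hand":0.005,"dp":[0.003,0.0005,-0.005],"turn":0},{"hand":0.005,"dp":[0.003,0.0005,-0.005],"turn":0}]' 25; python3 tilt.py
```

```text
time: 24.68
ee_pos: [0.5403, -0.3703, 0.047]
eef_rot: [-0.002, 0.653, 0.757, -0.0]
contact_force: [0.0, -0.7, -2.4]
opening: 0.0122
time: 25.05
ee_pos: [0.5439, -0.3701, 0.0425]
eef_rot: [-0.001, 0.653, 0.757, -0.0]
contact_force: [-0.0, -0.1, 0.5]
opening: 0.0124
2521 [ 0.5403 -0.383   0.0444] [-0.419 -0.057  0.906] tilt 25.0 rect ((0.5331265330314636, -0.3728601038455963), (0.13999272882938385, 0.11540386080741882), 7.5443501472473145) ee [ 0.54391181 -0.37008027  0.04245957]
```

```bash
python3 -m creep '[{"hand":0.005,"dp":[0.003,0.0005,-0.004],"turn":0},{"hand":0.005,"dp":[0.006,0.001,-0.008],"turn":0},{"hand":0.005,"dp":[0.009,0.0015,-0.012],"turn":0},{"hand":0.005,"dp":[0.012,0.002,-0.016],"turn":0},{"hand":0.005,"dp":[0.012,0.002,-0.016],"turn":0}]' 25; python3 tilt.py;python3 tip.py side23
```

```text
time: 25.72
ee_pos: [0.5556, -0.3676, 0.0256]
eef_rot: [-0.002, 0.653, 0.757, -0.001]
contact_force: [0.6, -0.7, -2.6]
opening: 0.0112
2374 [ 0.5461 -0.3809  0.0295] [ 0.004 -0.001  1.   ] tilt 0.2 rect ((0.5463384985923767, -0.37082916498184204), (0.14625462889671326, 0.11519797146320343), 7.9904255867004395) ee [ 0.55560983 -0.36763153  0.02559305]
tcp [ 0.5557 -0.3678  0.0259] px 384.4957410595305 300.0981755352525 open 0.011472264696947176
[-0.00193309 -0.00088566 -0.00046365  0.00020019  0.00366255]
```

View pics/side23.png

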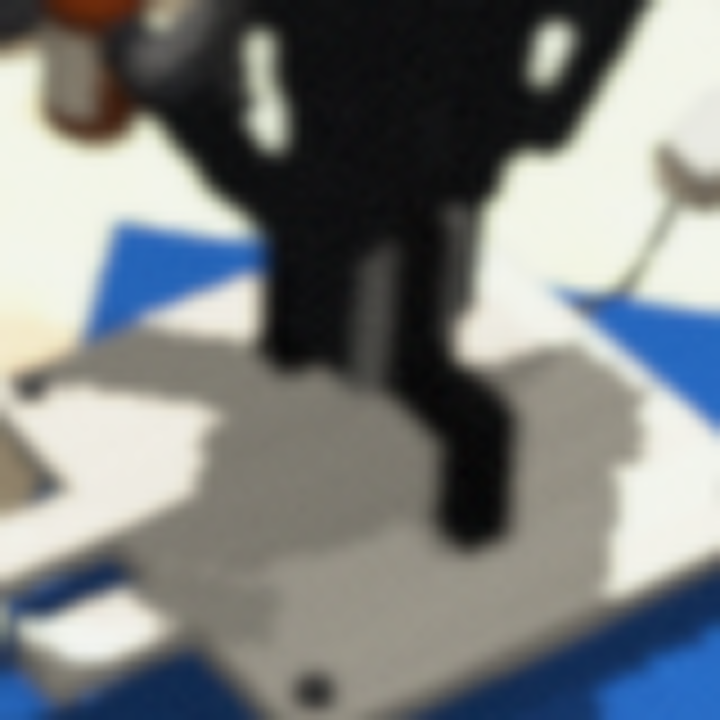

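```bash
python3 -m creep '[{"hand":0.005,"dp":[0.004,0.0005,0.001],"turn":0},{"hand":0.005,"dp":[0.008,0.001,0.001],"turn":0},{"hand":0.005,"dp":[0.0115,0.001,0.001],"turn":0},{"hand":0.005,"dp":[0.0115,0.001,-0.001],"turn":0},{"hand":0.005,"dp":[0.0115,0.001,-0.003],"turn":0},{"hand":0.005,"dp":[0.0115,0.001,-0.005],"turn":0},{"hand":0.005,"dp":[0.0115,0.001,-0.006],"turn":0},{"hand":0.005,"dp":[0.0115,0.001,-0.006],"turn":0}]' 25; python3 tilt.py
```

```text
time: 26.82
ee_pos: [0.5671, -0.367, 0.0203]
eef_rot: [-0.001, 0.653, 0.757, -0.001]
contact_force: [-0.2, -0.1, -2.2]
opening: 0.0112
2353 [ 0.5571 -0.38    0.0241] [ 0.001 -0.001  1.   ] tilt 0.1 rect ((0.5572407245635986, -0.37025412917137146), (0.147493377327919, 0.11519843339920044), 8.41417121887207) ee [ 0.56706459 -0.36696409  0.02032653]
```

```bash
python3 -m creep '[{"hand":0.005,"dp":[0,0,-0.001],"turn":0},{"hand":0.005,"dp":[0,0,-0.0015],"turn":0},{"hand":0.005,"dp":[0,0,-0.0015],"turn":0}]' 25
```

```text
time: 27.25
ee_pos: [0.5672, -0.367, 0.0202]
eef_rot: [-0.001, 0.653, 0.757, -0.001]
contact_force: [-2.3, 0.0, 5.9]
opening: 0.0113
```

Seated on the pad (force rose to +6 N, no further descent). Release and rise.

```bash
python3 -m creep '[{"hand":0.014,"dp":[0,0,0.001],"turn":0},{"hand":0.03,"dp":[0,0,0.001],"turn":0},{"hand":0.034,"dp":[0,0,0.001],"turn":0},{"hand":0.034,"dp":[0,0,0.015],"turn":0},{"hand":0.034,"dp":[0,0,0.05],"turn":0},{"hand":0.034,"dp":[0,0,0.1],"turn":0},{"hand":0.034,"dp":[-0.02,0,0.15],"turn":0},{"hand":0.034,"dp":[-0.05,0,0.2],"turn":0},{"hand":0.034,"dp":[-0.08,0,0.24],"turn":0},{"hand":0.034,"dp":[-0.08,0,0.24],"turn":0}]'
python3 - <<'E'
from h import *
for n in("top","side"):
    c=camera(n);P=cloud(c);save(c,n+"30")
    for l in("pad","cover","nut_grip","joystick","case","amber_bottle","mouse"):
        print(n,l,[(np.round(x["at"],4),round(x["confidence"],2)) for x in tip_of(c,l)[:2]])
    m=(abs(P[...,2]-.024)<.006)&(abs(P[...,0]-.57)<.12)&(abs(P[...,1]+.367)<.1)
    q=P[m];w=np.linalg.svd(q-q.mean(0))[2][2];print(len(q),q[:,2].mean(),cv2.minAreaRect(q[:,:2].astype(np.float32)),w)
E
```

```text
time: 28.5
ee_pos: [0.4873, -0.3687, 0.2661]
eef_rot: [0.004, 0.654, 0.757, -0.001]
contact_force: [0.4, -0.2, -0.9]
opening: 0.0338
top pad []
top cover [(array([ 0.5672, -0.3693,  0.0085]), 0.64), (array([ 0.5629, -0.1162,  0.0007]), 0.64)]
top nut_grip [(array([ 0.4374, -0.1343,  0.0473]), 0.5), (array([0.4545, 0.1619, 0.0033]), 0.33)]
top joystick [(array([0.4553, 0.1632, 0.0018]), 0.87)]
top case [(array([ 0.5404, -0.0327, -0.0063]), 0.75)]
top amber_bottle [(array([ 0.5648, -0.2115, -0.0015]), 0.45)]
top mouse [(array([0.629 , 0.1275, 0.0029]), 0.61)]
1845 0.023494356718260917 ((0.585969090461731, -0.36395272612571716), (0.22865024209022522, 0.11956824362277985), 10.837957382202148) [ 0.00197277 -0.00256969  0.99999475]
side pad []
side cover [(array([ 0.5716, -0.3692,  0.0077]), 0.75)]
side nut_grip [(array([ 0.4411, -0.1343,  0.0535]), 0.72)]
side joystick [(array([0.4503, 0.1615, 0.0022]), 0.63)]
side case [(array([ 0.5393, -0.032 , -0.003 ]), 0.58)]
side amber_bottle [(array([ 0.5627, -0.2092, -0.0014]), 0.68)]
side mouse [(array([ 0.5685, -0.3677,  0.0084]), 0.57), (array([ 6.243e-01,  1.283e-01, -3.000e-04]), 0.52)]
2927 0.023866453524285312 ((0.5869640111923218, -0.36504676938056946), (0.2290554642677307, 0.11860007047653198), 10.332234382629395) [-0.00164807 -0.00457585  0.99998817]
```

View pics/side30.png

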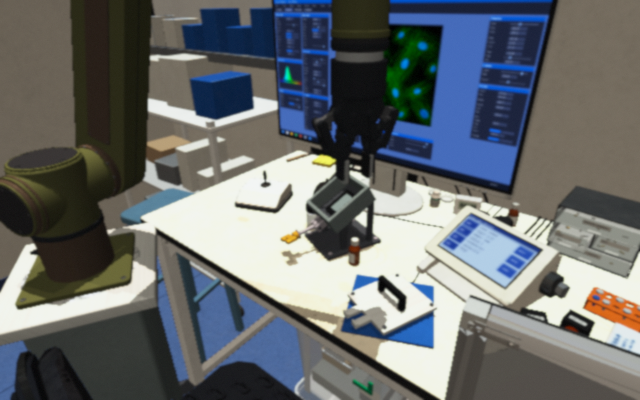

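View pics/top30.png

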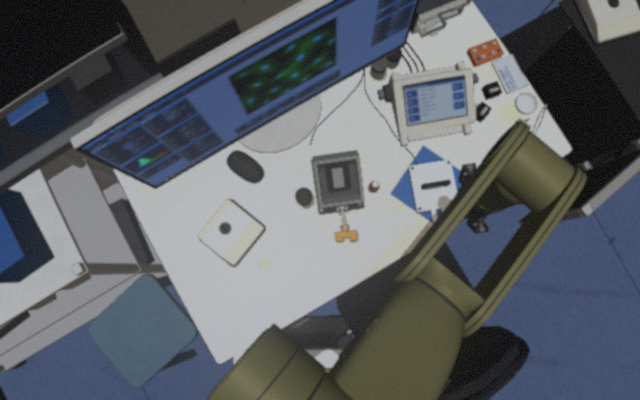

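```bash
python3 -c "
from rig import *
print(close_job())"
```

```text
the job is handed in; nothing more can be done
None
```

The job is done and handed in at about 28.5 s of the 72 s allowed. No verdict came back, so what follows rests on my own checks.

**What I did**
- I turned the wing nut with loosely set fingers from about 0.28 to about 3.6 rad.
- I pushed the eyebolt out and down with the closed fingers until it met its stop (22 N), and the cover stayed in place.
- I lifted the cover along the slope's normal and carried it to the pad. It stayed tilted about 27° in the grip, until lowering its lug end onto the pad tipped it level. I then seated it, released it and backed off.

**Last checks**
- **Cover:** its centre is about 3–4 mm from the pad's. It is flat to within about 0.3°, with the plate top at 23.5–23.9 mm against 24 mm expected, and the handle is up.
- **Eyebolt:** the nut stands at about 50 mm height, against 48.5 mm expected at the stop, so the bolt is down.
- **Bystanders:** the joystick, case, amber bottle and mouse all read within about 5 mm of where they started.
- **Robot:** the gripper was clear of everything, with the fingertips nearly 0.29 m above the desk.

**What disagreed**
- The cameras showed the fingertips about 25 mm above the reported TCP, both closed and part-open. I went by the pictures, and the contacts on the nut, bolt, handle and pad agreed with them.
- The network could not find the pad once the cover lay on it. It once labelled the cover as the mouse, and once reported a second cover at the chamber. I set these aside because the pictures showed otherwise.

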